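Set the crimp collar and press the brush-crimper pedal

ROBOT

A 6-joint arm with a two-finger parallel gripper is mounted at the origin on the work surface. World frame = base frame: x ahead of the robot, y to its left, z up, the work surface at z = 0. Lengths are in m, angles in rad, forces in N, time in s.
With the tool pointing down it reaches from about 0.275 to 0.725 m from the base axis. Payload 5.6 kg.
Tool frame: the origin (TCP) lies midway between the tips of the shut fingers; the grasp point (between the pads) lies 19 mm behind it; z points along the fingers, y is the line along which they close (so a half turn about z gives the same grasp; the last joint's range is limited). The gripper opens to 85 mm and grips with 20 to 120 N. Pads are 22 mm wide; open, the fingers measure 114 mm over their backs; the gripper's body (76 mm by 85 mm) begins 54 mm behind the grasp point. The pads swing forward as they close: fully open they stand 13 mm farther back than shut.
Start: joints at [-0.951, 0.255, 0.108, 0, -1.424, -0.285], TCP at [0.181, -0.519, 0.231] pointing down, gripper open.
Joint ranges: [-2.95, 2.95], [-1.21, 1.97], [-1.09, 1.5], [-2.87, 1.71], [-2.94, -0.07], [-3.05, 3.05]. Speed limits (rad/s): [2.57, 2.57, 3.14, 3.14, 3.14, 3.14].

INTERFACE

Orientations are given as a unit quaternion [x, y, z, w].
In Python, from cell import * gives the robot as it stands.
- The arm moves only by the shell command python3 -m handwheel 'ROWS' [FORCE]. ROWS is JSON, a list of rows, each a list of 7 numbers: the shift along the tool's x, y, z in mm, then the turn, a rotation vector about the tool's x, y, z in rad, then the finger opening in mm, from 0 to 85.4. A call has 1 to 5 rows; each row shifts and turns the commanded pose from where the row before left it, along the tool's axes as they then stand; what a row does not reach is not made up. A row lasts 1/10 s, in which the tool goes at most 50 mm and 8.59 degrees, less where a joint would pass 70% of its speed; a pose out of reach is approached as far as the arm can. A call with a gripper value outside its range is refused whole. The fingers move at their own pace and stop on an object; FORCE is the grip in N (left out, the last holds). Time passes only in rows, so rows that do not move let the fingers close. It gives the time, the measured TCP pose, the force, the opening and the grip force at its end, in the units of the state.
- get_obs(): the state, without advancing time (a new reading comes with each control period).
- capture(name): name is "scene" or "top" or "wrist"; returns a dict with "img" (480x640x3 uint8, red, green, blue), "vfov" (degrees; the focal length in pixels is half the picture's height over the tangent of half this angle, whatever the lens; pixels are square), "cx", "cy" (the principal point, pixels), "T" (4x4, takes a point from camera to world coordinates). Camera axes: x right, y up, looking along -z (the intrinsics and any distortion apply to the point x, -y, -z); pixel columns grow to the right and rows downward; lengths in m; the calibration is good to about 2 mm. The wrist camera is an equidistant fisheye: a pixel r from the principal point sees the ray r / f radians off the axis. A picture is of the moment at which its call begins. There is no depth.
- sign_off(): hands the job in; it is judged then, once.
The state is a dict: "clock": time; "joint_positions": joint angles; "qd": joint speeds; "tau": joint torques, N m; "position": TCP position; "tcp_rot": TCP orientation; "ft_force": force on the tool from outside, world axes, zero at the start; "torque": the same for the moment, N m; "grip_width": opening from 0.0 (shut) to 1.0 (fully open); "grip_force": force on a finger pad.
Only numpy, scipy, OpenCV 4.12 (cv2) and the standard library are available. Lean on these libraries where they do the work, as an engineer would, in place of code of your own. Each camera call takes 0.05 s, during which the arm holds its last target. There are 200 camera calls.

TASK

A brush lies in the crimping press, ready to be crimped. Turn the black collar on the press clockwise (seen from above) until its white lug is right up against the red stop block; only when that is set, press the yellow pedal all the way down to its stop, hold it there for about a second, then let it come fully up again. Leave the collar at the stop, the brush lying in the press, and do not shift or knock over the other things on the bench.

Things in the scene. Friction and masses are not known exactly. Their poses are not given: they have to be found in the camera images.
- press: Blue and grey bench crimping press, fixed to the bench, base 180 x 160 mm, highest point 136 mm. Origin: centre of the base's underside, on the bench; its x axis points from the nest (front) to the collar (back), z up. The blue body (100 x 100 mm, centred 35 mm along +x) ends flat at z = 80 mm and a blue nose over the brush also ends at 80 mm; on the body stands the fixed steel barrel, 34 mm across, up to z = 136 mm. The collar goes round the barrel.
- collar_grip (a point): Point on the collar's vertical axis, 112 mm above the bench, a good height to grip it. The collar is a plain black ring, 58 mm outside diameter, 24 mm high (98 to 122 mm above the bench), 18 mm clear of the body's top. The barrel sticks 14 mm out above it. Nothing stands outside the ring, so it can be gripped across any diameter.
- lug_tip (a point): Outer end of the white lug that sits on the collar's top face, 29 mm from the collar's axis, 126 mm above the bench; it turns with the collar. The lug is 8 mm wide, 10 mm high (up to 131 mm above the bench) and 11 mm long, from the barrel to the ring's edge.
- stop_mark (a point): Where the lug tip is when the collar is at the stop: 29 mm from the collar's axis towards the press's -x side. The red stop block (14 x 10 x 11 mm, fixed to the barrel above the collar, up to 135 mm above the bench) stands just beside it on the press's +y side; the lug comes up to it from the -y side.
- collar (a joint): Turn of the collar in rad: grows clockwise seen from above, 1.4 at the stop (lug against the red block, and it cannot go further), starts between 0.1 and 0.9. It turns stiffly (about 0.15 N m of friction) and stays where it is left.
- pedal_base: Dark steel base plate of the pedal, 170 x 110 x 10 mm, fixed to the bench. Origin: centre of its underside; +x points from the raised end of the pedal to its hinge. The hinge line runs along its y, 62 mm along +x and 32 mm up.
- pedal_pad (a point): Point on top of the pedal's black rubber tread, mid-width, 105 mm from the hinge, 30 mm from the raised end; a good place to press down. The yellow pedal plate is 135 x 84 mm; at rest it slopes up by 0.30 rad from the hinge to the free end. This point is 71 mm above the bench at rest and 46 mm with the pedal at its stop, about 6 mm further from the hinge horizontally. The point turns with the pedal.
- pedal (a joint): Pedal angle in rad: 0 at rest (up), grows as it is pressed, 0.24 at its stop. A spring pushes it back up: about 5 N at the tread starts it, about 10 N brings it to the stop.
- brush: Cosmetic brush lying in the nest at the press's front, along the press's y: brown handle 14 mm across, gold ferrule 22 mm across, grey bristle head, 136 mm long, loose. Origin: under the ferrule, on the nest's anvil, 11 mm below the brush's axis. It is not to be moved.
- nest (a point): Point on the anvil under the ferrule, where the brush's origin is when it lies properly in the press.
- tape: Bystander: yellow tape roll lying flat, 84 mm across, 24 mm high, loose. Origin: centre of its underside.
- bin: Bystander: empty yellow parts bin, 110 x 150 x 55 mm, loose. Origin: centre of its underside.
- done_brush: Bystander: a finished brush standing upright on its handle's end, 136 mm high, 27 mm across at most, loose and easily toppled. Origin: centre of its foot.
- spanner: Bystander: steel spanner lying on the bench, about 180 mm long, loose.
Things that resemble listed ones, but are neither listed nor needed, are in the scene too. There is more than one size of the pedal_base; the job needs the smaller.

How it is judged:
On the way, in this order (a step that is already met when the one before it is completed fails the run):
1. the collar is turned to its stop with the pedal still up (value of joint collar above 1.33 rad and value of joint pedal below 0.06 rad), for 0.2 s.
2. the pedal is held down at its stop, the collar still at its stop (value of joint collar above 1.33 rad and value of joint pedal above 0.225 rad), for 0.6 s.
At the end, for the whole second after the job is handed in: The collar is within 0.07 rad of its stop (joint above 1.33), the pedal is back up (below 0.03 rad), the brush lies in the nest (origin within 12 mm of the nest point), and the tape roll, bin, spanner and standing brush are within 30 mm of where they were, the brush still upright (value of joint collar above 1.33 rad and value of joint pedal below 0.03 rad and distance between brush and nest below 0.012 m and distance of each of tape, bin, spanner, done_brush from where it was at the start of the episode below 0.03 m and angle between done_brush's own z axis and vertical below 0.2 rad); the robot touches nothing.
It fails at once if the pedal is pressed (over 0.10 rad) while the collar is not at its stop (value of joint pedal above 0.1 rad and not (value of joint collar above 1.33 rad)).
It fails at once if the brush is knocked out of the nest (over 20 mm) (distance between brush and nest above 0.02 m).
It fails at once if the standing brush is toppled (angle between done_brush's own z axis and vertical above 0.5 rad).
It fails at once if the tape roll, bin, spanner or standing brush is shifted more than 30 mm (distance of any of tape, bin, spanner, done_brush from where it was at the start of the episode above 0.03 m).
It also fails if it takes over 43 s, if anything falls off the work surface, if the arm or the gripper's body presses on something with over 40 N, if the wrist force passes 120 N, or if a joint passes its speed limit or range.

## Working session

There is one attempt and no reset: what is moved stays moved. The work goes in short steps, Python scripts to look and compute and a shell command to move; the robot and the scene stay as the last step left them, time stands still between calls to the robot, and variables do not carry over. Pictures are saved under pics/ and viewed, at most 10 in all, crops included, and the job is handed in when it is done.

```bash
mkdir -p pics; ls; python3 - <<'E'
from cell import *
import cv2
o=get_obs(); print(o)
for n in("scene","top","wrist"):
    c=capture(n); cv2.imwrite(f"pics/{n}0.png",c["img"][:,:,::-1]); print(n,c["vfov"],c["cx"],c["cy"],c["T"].tolist() if hasattr(c["T"],'tolist') else c["T"], [k for k in c])
E
```

```text
pics
{'clock': 0.0, 'joint_positions': array([-9.51419753e-01,  2.55725005e-01,  1.07016133e-01, -4.65247758e-04,
       -1.42388296e+00, -2.84572519e-01]), 'qd': array([ 0.00027125,  0.00025526,  0.00115954, -0.00095974,  0.0006307 ,
       -0.00015852]), 'tau': array([ 1.62503916e-04, -3.86630058e+01,  2.37939495e+01,  5.36537200e+00,
       -6.09840950e-03, -2.53451429e-05]), 'position': array([ 0.18060183, -0.51898762,  0.23041342]), 'tcp_rot': array([-1.66587407e-01,  9.86026256e-01,  9.08094384e-04, -1.85103108e-04]), 'ft_force': array([-0.32454189, -0.70867056,  0.47133504]), 'torque': array([0.00594905, 0.00072956, 0.01674879]), 'grip_force': 0.0, 'grip_width': 1.0027017436731147}
scene 45.69465104020167 321.38758762001294 236.4530268641764 [[0.8553724795237523, -0.4085151950135535, 0.31851727852100353, 1.0176418069982915], [0.517879029220489, 0.6603816657279326, -0.5437806236563096, -0.8499453433057902], [0.011799676564720887, 0.6300883993642792, 0.7764337554611651, 1.2752418298433432], [0.0, 0.0, 0.0, 1.0]] ['img', 'vfov', 'cx', 'cy', 'T']
top 55.85697760755917 320.643232110045 237.408411154979 [[-0.04117594064647812, 0.9790348307180686, -0.19948769925165943, 0.35007756435319354], [-0.9991310243304365, -0.04163703458261149, 0.0018850919285059366, 0.0007312697780608838], [-0.006460505575434138, 0.19939196972799386, 0.9798985173351885, 1.0192897618918901], [0.0, 0.0, 0.0, 1.0]] ['img', 'vfov', 'cx', 'cy', 'T']
wrist 65.70646984690485 323.1785354680837 242.74863076543122 [[-0.328501406325209, -0.9030072693179138, -0.27688390636034604, 0.10975942221862413], [0.9444994282180228, -0.3132087333170829, -0.09910156138899484, -0.5441353363219119], [0.002766972748007999, -0.2940716935254282, 0.9557793589154866, 0.3734726693116738], [0.0, 0.0, 0.0, 1.0]] ['img', 'vfov', 'cx', 'cy', 'T']
```

View pics/scene0.png

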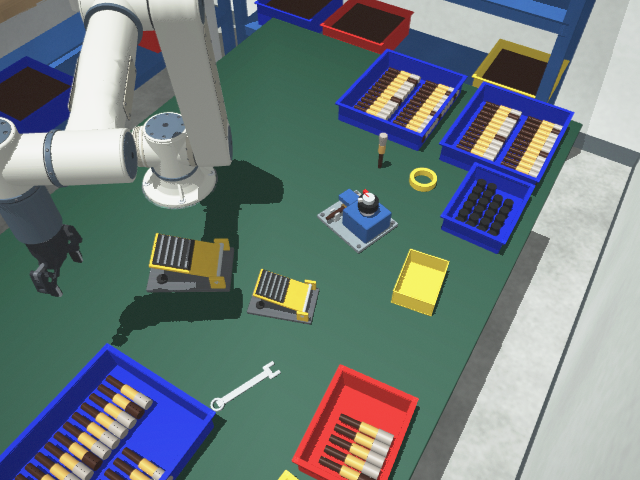

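View pics/top0.png

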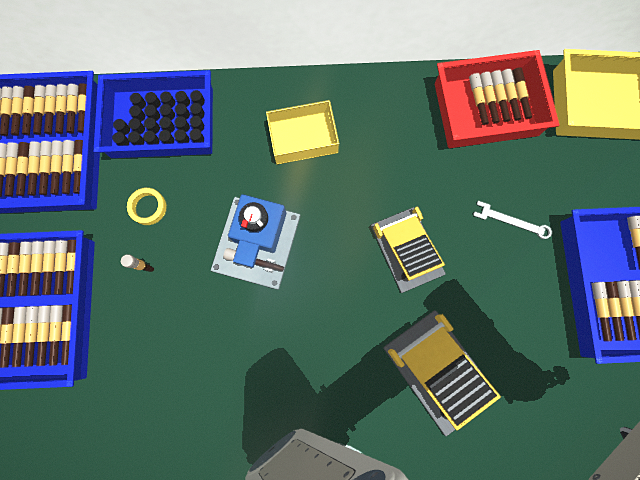

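The top view shows two pedals: a small one at (407,250) and a large one at (443,375). In the scene view they are at (283,295) and (190,263). The job needs the smaller, which is the one at top (407,250). The press is at top (255,240). An enlarged crop of both will confirm this.

```bash
cat > h.py <<'E'
import numpy as np, cv2
from cell import *
from scipy.spatial.transform import Rotation as R
def ray(c,u,v,fish=False):
    f=240/np.tan(np.radians(c["vfov"])/2); d=np.array([u-c["cx"],v-c["cy"]])/f
    if fish:
        r=np.linalg.norm(d); k=np.array([*(d/r*np.sin(r)),np.cos(r)])
    else: k=np.array([*d,1.]); k/=np.linalg.norm(k)
    T=np.array(c["T"]); return T[:3,3],T[:3,:3]@(k*[1,-1,-1])
def tri(*rays):
    P=[np.eye(3)-np.outer(d,d) for o,d in rays]
    x=np.linalg.solve(sum(P),sum(p@o for p,(o,d) in zip(P,rays)))
    return x,[np.linalg.norm(p@(x-o)) for p,(o,d) in zip(P,rays)]
def atz(r,z): o,d=r; return o+d*(z-o[2])/d[2]
def proj(c,p,fish=False):
    T=np.array(c["T"]); k=T[:3,:3].T@(np.array(p)-T[:3,3])*[1,-1,-1]
    f=240/np.tan(np.radians(c["vfov"])/2); r=np.hypot(k[0],k[1])
    s=np.arctan2(r,k[2])/r if fish else 1/k[2]
    return c["cx"]+f*k[0]*s, c["cy"]+f*k[1]*s
E
python3 - <<'E'
import cv2,numpy as np
t=cv2.imread("pics/top0.png");s=cv2.imread("pics/scene0.png")
def crop(i,x,y,w=100,h=75):
    return cv2.resize(i[y:y+h,x:x+w],(400,300),interpolation=cv2.INTER_CUBIC)
m=np.vstack([np.hstack([crop(t,205,185,120,90)[:, :],crop(t,350,195,120,90)]),np.hstack([crop(s,310,175),crop(s,235,255)])])
for x0,y0,sx,ox,oy in[(0,0,3.333,205,185),(400,0,3.333,350,195),(0,300,4,310,175),(400,300,4,235,255)]:
    for k in range(0,120,10):
        X=int(k*sx)
        if X<400: cv2.line(m,(x0+X,y0),(x0+X,y0+6),(255,255,255),1); cv2.putText(m,str(ox+k),(x0+X,y0+14),0,.3,(255,255,255),1)
        if X<300: cv2.line(m,(x0,y0+X),(x0+6,y0+X),(255,255,255),1); cv2.putText(m,str(oy+k),(x0+8,y0+X+4),0,.3,(255,255,255),1)
cv2.imwrite("pics/m1.png",m)
E
```

```text
(no output)
```

View pics/m1.png

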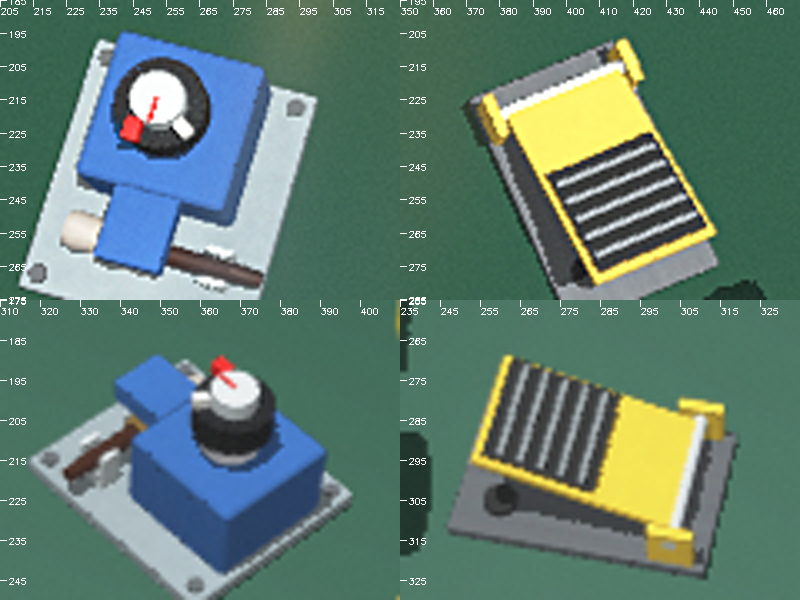

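The crop confirms it: the smaller pedal's free end is at top (445,265)/(409,280) and its hinge is at the upper left. The barrel top is at top (252,214). The white lug is at about (261,224) and the red block at about (244,224).

```bash
python3 - <<'E'
from h import *
c={n:capture(n) for n in("top","scene")}
A=lambda x,y:ray(c["top"],205+x/3.3333,185+y/3.3333); B=lambda x,y:ray(c["top"],350+(x-400)/3.3333,195+y/3.3333)
C=lambda x,y:ray(c["scene"],310+x/4,175+(y-300)/4); D=lambda x,y:ray(c["scene"],235+(x-400)/4,255+(y-300)/4)
pr=lambda n,x:print(n,np.round(x[0],4),np.round(x[1],4))
pr("barrel",tri(A(157,98),C(234,387)))
pr("lugtip",tri(A(190,131),C(193,399)))
fl=tri(B(598,282),D(507,355));fr=tri(B(716,232),D(474,458));hl=tri(B(503,115),D(703,422));hr=tri(B(625,68),D(678,525))
for n,x in zip(("fl","fr","hl","hr"),(fl,fr,hl,hr)): pr(n,x)
bar=atz(A(157,98),.136); print("bar@z",bar, "scene",atz(C(234,387),.136))
print("lug@z",atz(A(190,131),.128))
b=[atz(A(*q),.008) for q in((100,40),(317,98),(20,285))]; print("base",b)
for q in (b[1]-b[0],b[2]-b[0]): print(np.linalg.norm(q),np.degrees(np.arctan2(q[1],q[0])))
q=tri(A(157,98),C(234,387))[0]
l=atz(A(190,131),.128)-bar; print("lug az",np.degrees(np.arctan2(l[1],l[0])))
m=(fl[0]+fr[0])/2;h=(hl[0]+hr[0])/2; u=h-m;print("pedal az",np.degrees(np.arctan2(u[1],u[0])),"len",np.linalg.norm(u), "w",np.linalg.norm(fl[0]-fr[0]),"pad",h+(m-h)*105/135, "fr",m)
# bystanders rough
for n,uv,z in(("tape",(146,206),.024),("bin",(303,132),.05),("donefoot",(150,268),0),("donetop",(125,261),.136),("bigpedal",(443,375),.1)): print(n,atz(ray(c["top"],*uv),z)[:2])
E
```

```text
barrel [0.5852 0.1366 0.1327] [0.0017 0.0017]
lugtip [0.5647 0.1173 0.127 ] [0.0011 0.0011]
fl [ 0.4465 -0.1819  0.0715] [0.0019 0.0019]
fr [ 0.4749 -0.2586  0.0724] [0.0019 0.0019]
hl [ 0.5663 -0.1352  0.0278] [0.0026 0.0026]
hr [ 0.5953 -0.2164  0.0361] [0.0051 0.0051]
bar@z [0.58300748 0.13499881 0.136     ] scene [0.58744066 0.13528183 0.136     ]
lug@z [0.56360043 0.11641452 0.128     ]
base [array([0.66019504, 0.1937544 , 0.008     ]), array([0.61201968, 0.0438472 , 0.008     ]), array([0.49052825, 0.2483588 , 0.008     ])]
0.15745803581812998 -107.81573519133138
0.1782370887466605 162.1601024448375
lug az -136.24062104304844
pedal az 20.303853041390923 len 0.13416572233601784 w 0.08174352709053044 pad [ 0.48739603 -0.21038672  0.06306249] fr [ 0.46070719 -0.22026126  0.07195686]
tape [0.64269358 0.39390144]
bin [0.79569473 0.02914563]
donefoot [0.50319043 0.38904882]
donetop [0.49879709 0.38718303]
bigpedal [ 0.25377753 -0.22794116]
```

The points agree with the description: barrel top 133 mm, lug 127 mm, and pedal free end 72 mm with about 82 mm width. The collar axis is near (0.585, 0.136). The lug is about 62° short of the stop. I'll move above the press.

```bash

python3 -m handwheel '[[-37,30,0,0,0,0,85],[-37,30,0,0,0,0,85],[-37,30,0,0,0,0,85],[-37,30,0,0,0,0,85],[-37,30,0,0,0,0,85]]'
python3 -m handwheel '[[-37,30,0,0,0,0,85],[-37,30,0,0,0,0,85],[-37,30,0,0,0,0,85],[-37,30,0,0,0,0,85],[-37,30,0,0,0,0,85]]'
python3 -m handwheel '[[-37,30,0,0,0,0,85],[-37,30,0,0,0,0,85],[-37,30,0,0,0,0,85],[-37,30,0,0,0,0,85],[-37,30,0,0,0,0,85]]'
python3 -m handwheel '[[0,0,0,0,0,-0.145,85],[0,0,0,0,0,-0.145,85],[0,0,0,0,0,-0.145,85],[0,0,0,0,0,0,85],[0,0,0,0,0,0,85]]'
python3 - <<'E'
from h import *
c=capture("wrist");cv2.imwrite("pics/w1.png",c["img"][:,:,::-1]);np.save("w1.npy",c,allow_pickle=True)
o=get_obs();print(o["joint_positions"],o["position"],R.from_quat(o["tcp_rot"]).as_matrix().round(3))
print(proj(c,[.585,.136,.136],True))
E
```

```text
clock: 0.75
position: [0.3067, -0.3153, 0.2313]
tcp_rot: [-0.166, 0.986, -0.0, 0.0]
ft_force: [0.3, -0.5, 0.8]
grip_width: 0.997
grip_force: 0.0
clock: 1.25
position: [0.4322, -0.1126, 0.2316]
tcp_rot: [-0.167, 0.986, -0.0, 0.0]
ft_force: [1.4, -0.3, -0.2]
grip_width: 0.997
grip_force: 0.0
clock: 1.75
position: [0.5577, 0.0898, 0.2313]
tcp_rot: [-0.167, 0.986, -0.0, 0.0]
ft_force: [1.1, -0.4, 0.2]
grip_width: 0.995
grip_force: 0.0
clock: 2.25
position: [0.557, 0.0879, 0.2312]
tcp_rot: [-0.374, 0.928, 0.0, -0.0]
ft_force: [0.1, -0.2, 1.1]
grip_width: 0.993
grip_force: 0.0
[ 4.33712366e-01  2.82893154e-01  1.45591398e-01 -5.88167286e-05
 -1.43362736e+00 -1.23836724e+00] [0.55698807 0.08782237 0.23123636] [[-0.721 -0.693 -0.   ]
 [-0.693  0.721 -0.   ]
 [ 0.     0.    -1.   ]]
(np.float64(344.0897325912076), np.float64(315.787866139289))
```

View pics/w1.png

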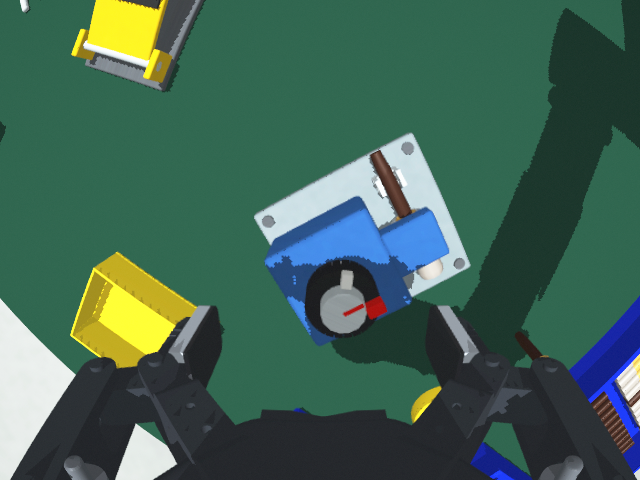

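In the wrist view the barrel top centre is at about (343,309), the lug at (347,278) and the red block at (376,307). Next I'll work out the axis and the required shift.

```bash
python3 - <<'E'
from h import *
c=np.load("w1.npy",allow_pickle=True).item();t=capture("top");s=capture("scene")
w=ray(c,343,309,True);a=ray(t,252.1,214.4);b=ray(s,368.5,196.8)
print(atz(w,.136),tri(w,a,b),tri(w,a))
o=get_obs();M=R.from_quat(o["tcp_rot"]).as_matrix()
x=(tri(w,a,b)[0]); d=x-o["position"];d[2]=.093-o["position"][2]; print((M.T@d*1000).round(1))
l=atz(ray(c,348,271,True),.131)-atz(w,.136); print(np.degrees(np.arctan2(l[1],l[0])))
E
```

```text
[0.58161074 0.13147384 0.136     ] (array([0.584702  , 0.13590508, 0.13123266]), [np.float64(0.002608734043078366), np.float64(0.0004524510469676375), np.float64(0.0029795815997819375)]) (array([0.58658667, 0.13723543, 0.1216057 ]), [np.float64(0.0002172802419819595), np.float64(0.00021728024198233443)])
[-53.3  15.4 138.3]
-142.835283857933
```

```bash

python3 -m handwheel '[[-25,7,0,0,0,0,85],[-26,7,0,0,0,0,85],[0,0,35,0,0,0,85],[0,0,35,0,0,0,85],[0,0,0,0,0,0,85]]'
python3 - <<'E'
from h import *
c=capture("wrist");cv2.imwrite("pics/w2.png",c["img"][:,:,::-1])
np.save("w2.npy",c,allow_pickle=True)
o=get_obs();M=R.from_quat(o["tcp_rot"]).as_matrix();print(o["position"])
print(proj(c,o["position"]+M@[0,0,.025],True))
E
```

```text
clock: 2.9
position: [0.5807, 0.1327, 0.156]
tcp_rot: [-0.375, 0.927, 0.001, -0.005]
ft_force: [-1.0, -1.5, -0.8]
grip_width: 0.994
grip_force: 0.0
[0.58264781 0.1327461  0.15955691]
(np.float64(320.32482553042354), np.float64(293.9416317281023))
```

View pics/w2.png

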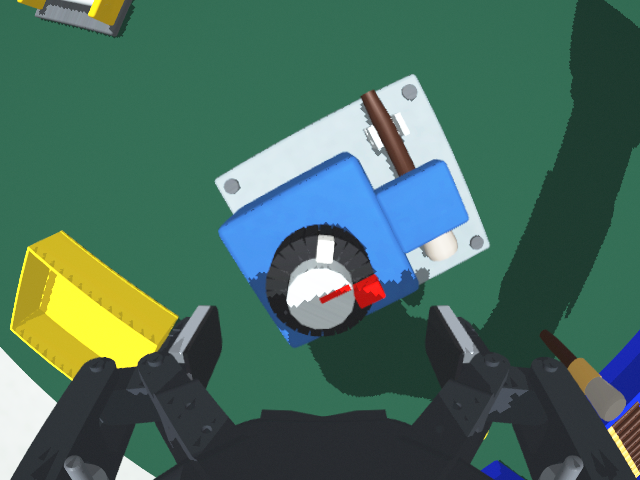

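The barrel top is at (321,296) and the TCP axis projects to (320,294), so the gripper is aligned to about 1 mm. I'll go down and grip.

```bash

python3 -m handwheel '[[0,0,36,0,0,0,85],[0,0,36,0,0,0,85],[0,0,0,0,0,0,85],[0,0,0,0,0,0,40],[0,0,0,0,0,0,40]]' 60
python3 -m handwheel '[[0,0,0,0,0,0,40],[0,0,0,0,0,0,40],[0,0,0,0,0,0,40],[0,0,0,0,0,0,40],[0,0,0,0,0,0,40]]'
```

```text
clock: 3.45
position: [0.5841, 0.1359, 0.0932]
tcp_rot: [-0.375, 0.927, 0.002, 0.002]
ft_force: [-18.4, 10.9, 24.9]
grip_width: 0.688
grip_force: 59.8
clock: 3.95
position: [0.5843, 0.1358, 0.0936]
tcp_rot: [-0.376, 0.927, 0.001, 0.002]
ft_force: [-10.1, 7.4, 8.9]
grip_width: 0.684
grip_force: 62.1
```

```bash

python3 -m handwheel '[[0,0,-3,0,0,0.1,40],[0,0,0,0,0,0.1,40],[0,0,0,0,0,0.1,40],[0,0,0,0,0,0.1,40],[0,0,0,0,0,0.1,40]]'
python3 -m handwheel '[[0,0,0,0,0,0.1,40],[0,0,0,0,0,0.1,40],[0,0,0,0,0,0.1,40],[0,0,0,0,0,0.1,40],[0,0,0,0,0,0,40]]'
python3 - <<'E'
from h import *
o=get_obs();M=R.from_quat(o["tcp_rot"]).as_matrix();print(o["joint_positions"],o["torque"],np.degrees(np.arctan2(M[1,1],M[0,1])))
c=capture("top");s=capture("scene")
m=np.hstack([cv2.resize(c["img"][190:250,215:295],(400,300),interpolation=2),cv2.resize(s["img"][170:230,330:410],(400,300),interpolation=2)])
cv2.imwrite("pics/m3.png",m[:,:,::-1])
E
```

```text
clock: 4.45
position: [0.5782, 0.1327, 0.094]
tcp_rot: [-0.132, 0.991, -0.0, -0.005]
ft_force: [-23.0, 1.1, 10.3]
grip_width: 0.658
grip_force: 61.3
clock: 4.95
position: [0.5824, 0.1347, 0.094]
tcp_rot: [0.065, 0.998, 0.001, -0.001]
ft_force: [-8.1, 3.1, -1.8]
grip_width: 0.662
grip_force: 65.8
[ 0.48729648  0.42274108 -0.00605964 -0.00222932 -1.14272512 -2.18714771] [1.21289359 2.50042259 1.00645113] 82.55257045609733
```

```bash

for i in 1; do python3 -m handwheel '[[0,0,0,0,0,0.06,40],[0,0,0,0,0,0.06,40],[0,0,0,0,0,0.06,40],[0,0,0,0,0,0,40],[0,0,0,0,0,0,40]]'; done
python3 - <<'E'
from h import *
o=get_obs();M=R.from_quat(o["tcp_rot"]).as_matrix();print(o["joint_positions"],o["torque"],np.degrees(np.arctan2(M[1,1],M[0,1])))
c=capture("wrist");cv2.imwrite("pics/w3.png",c["img"][:,:,::-1])
E
```

```text
clock: 5.55
position: [0.5874, 0.1336, 0.0942]
tcp_rot: [0.154, 0.988, 0.001, 0.003]
ft_force: [9.2, -2.7, -13.2]
grip_width: 0.661
grip_force: 68.1
[ 0.48469684  0.42545684 -0.00339082  0.00321764 -1.13545965 -2.36509508] [-0.76571107 -3.67529419  0.94674579] 72.33881091309512
```

View pics/w3.png

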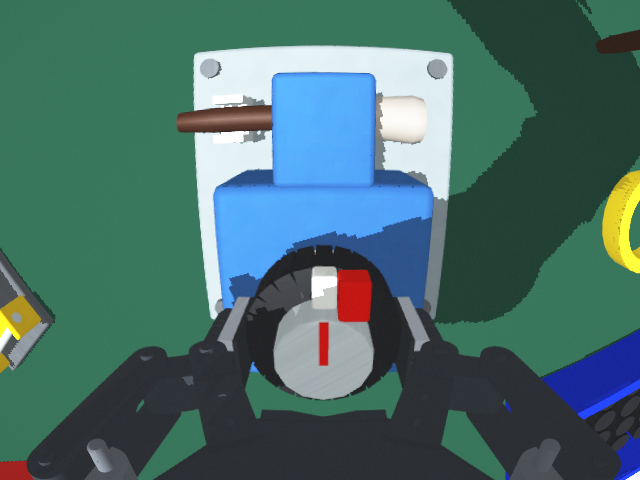

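The lug at (324,288) is touching the red block at (354,295). I'll push a little further and watch the torque to make sure.

```bash

python3 -m handwheel '[[0,0,0,0,0,0.06,40],[0,0,0,0,0,0.06,40],[0,0,0,0,0,0,40],[0,0,0,0,0,0,40],[0,0,0,0,0,0,40]]'
python3 - <<'E'
from h import *
o=get_obs();M=R.from_quat(o["tcp_rot"]).as_matrix();print(o["torque"],np.degrees(np.arctan2(M[1,1],M[0,1])))
c=capture("wrist");im=c["img"]
cv2.imwrite("pics/w4.png",cv2.resize(im[230:410,220:430],(700,600),interpolation=2)[:,:,::-1])
E
```

```text
clock: 6.1
position: [0.5869, 0.1334, 0.0945]
tcp_rot: [0.213, 0.977, 0.001, 0.003]
ft_force: [7.5, -1.9, -10.1]
grip_width: 0.662
grip_force: 68.4
[-0.95216065 -2.6497799   0.41187646] 65.40304671113329
```

View pics/w4.png

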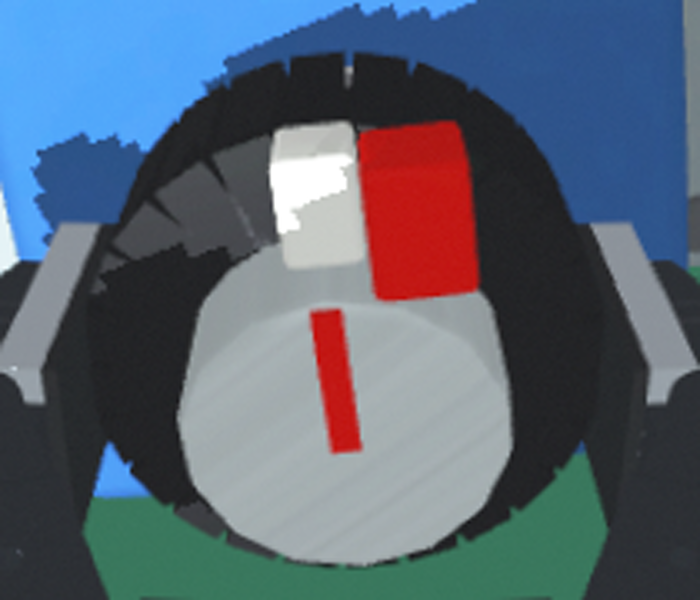

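The lug's whole face is against the red block and the grip has slipped 7° past it, so the collar is at its stop. I'll open, rise and go over to the small pedal.

```bash

python3 -m handwheel '[[0,0,0,0,0,0,85],[0,0,0,0,0,0,85],[0,0,0,0,0,0,85],[0,0,0,0,0,0,85],[0,0,-10,0,0,0,85]]'
python3 -m handwheel '[[0,0,-25,0,0,0,85],[0,0,-40,0,0,0,85],[0,0,-40,0,0,0,85],[-7,-44,0,0,0,0,85],[-7,-44,0,0,0,0,0]]'
python3 -m handwheel '[[-7,-44,0,0,0,0,0],[-7,-44,0,0,0,0,0],[-7,-44,0,0,0,0,0],[-7,-44,0,0,0,0,0],[-7,-44,0,0,0,0,0]]'
python3 -m handwheel '[[-7,-44,0,0,0,0,0],[0,0,0,0,0,0,0],[0,0,0,0,0,0,0],[0,0,0,0,0,0,0],[0,0,0,0,0,0,0]]'
python3 - <<'E'
from h import *
c=capture("wrist")
np.save("w5.npy",c,allow_pickle=True)
o=get_obs();M=R.from_quat(o["tcp_rot"]).as_matrix();print(o["position"],M.round(3),o["ft_force"])
im=c["img"].copy()
for p in((.487,-.210,.071),(o["position"]+M@[0,0,.13])): u=proj(c,p,True);print(u);cv2.drawMarker(im,tuple(int(round(k)) for k in u),(255,0,255))
t=capture("top")["img"]; m=np.vstack([im[:360],np.zeros((240,640,3),np.uint8)])
m[360:,:320]=cv2.resize(t[190:250,215:295],(320,240),interpolation=2); m[360:,320:]=cv2.resize(capture("scene")["img"][170:230,330:410],(320,240),interpolation=2)
cv2.imwrite("pics/w5.png",m[:,:,::-1])
E
```

```text
clock: 6.65
position: [0.5831, 0.1333, 0.1017]
tcp_rot: [0.214, 0.977, -0.001, -0.001]
ft_force: [-0.2, 0.2, -0.7]
grip_width: 0.997
grip_force: 0.0
clock: 7.15
position: [0.5605, 0.0477, 0.2096]
tcp_rot: [0.212, 0.977, 0.001, 0.002]
ft_force: [0.3, -0.6, -0.2]
grip_width: 0.854
grip_force: 0.0
clock: 7.65
position: [0.4994, -0.1685, 0.2085]
tcp_rot: [0.213, 0.977, -0.0, 0.001]
ft_force: [1.0, -0.7, -0.0]
grip_width: -0.001
grip_force: 0.0
clock: 8.15
position: [0.4884, -0.2089, 0.2076]
tcp_rot: [0.213, 0.977, 0.0, 0.0]
ft_force: [0.3, 0.2, -0.0]
grip_width: 0.004
grip_force: 0.0
[ 0.48844146 -0.20882578  0.20747025] [[-0.91   0.416  0.   ]
 [ 0.416  0.91   0.   ]
 [-0.     0.    -1.   ]] [ 0.16299951  0.18003765 -0.53764808]
(np.float64(321.0562691278487), np.float64(228.3907705510494))
(np.float64(323.2243796028702), np.float64(231.64502628494998))
```

View pics/w5.png

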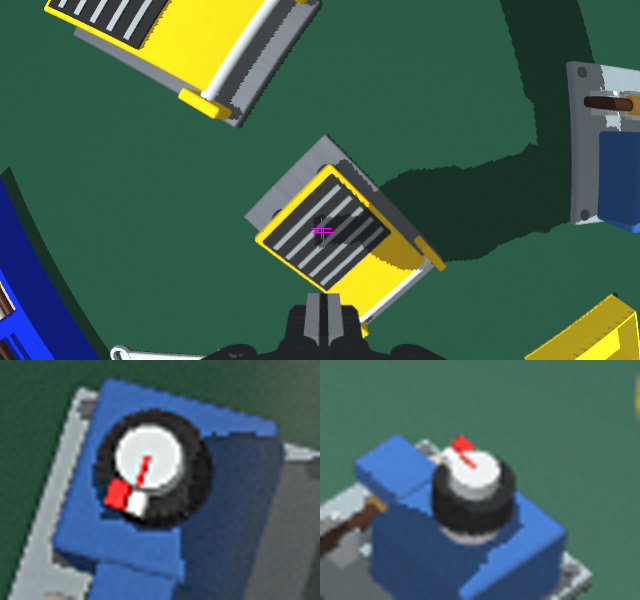

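The collar still sits at the stop. The marker at (321,229) is mid-tread, about 35 mm from the pedal's raised end. I'll press.

```bash

python3 -m handwheel '[[0,0,45,0,0,0,0],[0,0,45,0,0,0,0],[0,0,35,0,0,0,0],[0,0,5,0,0,0,0],[0,0,0,0,0,0,0]]'
python3 -m handwheel '[[1,-1,6,0,0,0,0],[1,-1,6,0,0,0,0],[1,-1,6,0,0,0,0],[1,-1,6,0,0,0,0],[0,0,0,0,0,0,0]]'
python3 -m handwheel '[[0,0,2,0,0,0,0],[0,0,2,0,0,0,0],[0,0,0,0,0,0,0]]'
```

```text
clock: 8.8
position: [0.4881, -0.2097, 0.0775]
tcp_rot: [0.213, 0.977, -0.0, -0.001]
ft_force: [0.1, 0.6, 0.8]
grip_width: 0.003
grip_force: 0.0
clock: 9.3
position: [0.4838, -0.2126, 0.055]
tcp_rot: [0.213, 0.977, -0.001, 0.002]
ft_force: [-0.9, -0.2, 7.4]
grip_width: -0.003
grip_force: 3.8
clock: 9.6
position: [0.4832, -0.2128, 0.0514]
tcp_rot: [0.213, 0.977, -0.001, 0.001]
ft_force: [-3.6, -0.7, 8.9]
grip_width: 0.0
grip_force: 4.2
```

```bash

python3 -m handwheel '[[0,0,3,0,0,0,0],[0,0,2,0,0,0,0],[0,0,0,0,0,0,0]]'
python3 -m handwheel '[[0,0,2,0,0,0,0],[0,0,0,0,0,0,0],[0,0,0,0,0,0,0]]'
```

```text
clock: 9.9
position: [0.4825, -0.213, 0.0465]
tcp_rot: [0.213, 0.977, -0.001, 0.001]
ft_force: [-4.7, -2.8, 10.7]
grip_width: 0.0
grip_force: 4.7
clock: 10.2
position: [0.4826, -0.2131, 0.0461]
tcp_rot: [0.213, 0.977, -0.001, 0.001]
ft_force: [-8.8, 0.2, 20.9]
grip_width: 0.002
grip_force: 10.4
```

The tread stopped moving at z = 46 mm while the force jumped to 21 N, so the pedal is on its stop. I'll hold it there, then release.

```bash

python3 -m handwheel '[[0,0,1,0,0,0,0],[0,0,0,0,0,0,0],[0,0,0,0,0,0,0],[0,0,0,0,0,0,0],[0,0,0,0,0,0,0]]'
python3 -m handwheel '[[0,0,0,0,0,0,0],[0,0,0,0,0,0,0],[0,0,0,0,0,0,0],[0,0,0,0,0,0,0],[0,0,0,0,0,0,0]]'
python3 -m handwheel '[[-1,1,-8,0,0,0,0],[-1,1,-8,0,0,0,0],[-1,1,-8,0,0,0,0],[-1,1,-8,0,0,0,0],[0,0,-20,0,0,0,0]]'
python3 -m handwheel '[[0,0,-40,0,0,0,0],[0,0,-40,0,0,0,0],[0,0,-30,0,0,0,0],[0,0,0,0,0,0,0],[0,0,0,0,0,0,0]]'
python3 - <<'E'
from h import *
a=capture("scene")["img"];t=capture("top")["img"]
m=np.vstack([np.hstack([cv2.resize(a[170:230,330:410],(400,300),interpolation=2),cv2.resize(a[255:330,235:335],(400,300),interpolation=2)]),np.hstack([cv2.resize(a,(400,300)),cv2.resize(t,(400,300))])])
cv2.imwrite("pics/m6.png",m[:,:,::-1])
E
```

```text
clock: 10.7
position: [0.4826, -0.2132, 0.0459]
tcp_rot: [0.213, 0.977, -0.001, 0.001]
ft_force: [-10.9, 2.7, 27.5]
grip_width: 0.001
grip_force: 13.5
clock: 11.2
position: [0.4826, -0.2132, 0.0459]
tcp_rot: [0.213, 0.977, -0.001, 0.001]
ft_force: [-11.4, 2.5, 27.5]
grip_width: -0.002
grip_force: 13.4
clock: 11.7
position: [0.4874, -0.2094, 0.0931]
tcp_rot: [0.214, 0.977, 0.0, -0.001]
ft_force: [-0.2, -0.1, -0.6]
grip_width: 0.002
grip_force: 0.0
clock: 12.2
position: [0.4883, -0.2096, 0.2041]
tcp_rot: [0.213, 0.977, 0.0, 0.001]
ft_force: [-0.2, -0.6, -1.2]
grip_width: -0.004
grip_force: 0.0
```

View pics/m6.png

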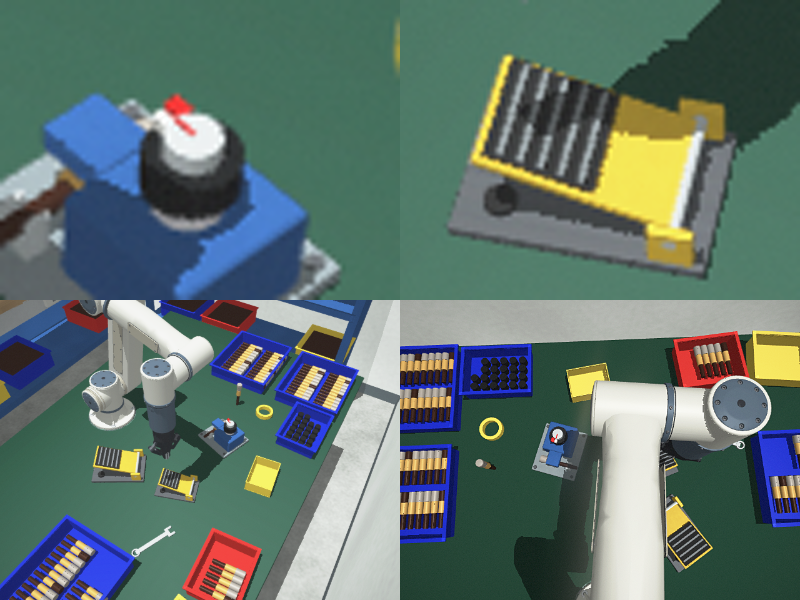

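The pedal is back up, with its free-end corner at the same pixel as before. The lug is at the stop, the brush is in the nest, the bystanders are where they were, and the arm is clear.

```bash
python3 -c "
from cell import *
print(sign_off())"
```

```text
the job is handed in; nothing more can be done
None
```

The job is handed in (no verdict was shown): the collar is at its stop, the pedal was pressed to its stop, held for about 1 s and let fully up, and the brush and the other things look undisturbed.

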